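Push a parts bin past a spring stop into its bay

TASK

Press down the bare end of the yellow sprung treadle, by the low lip of the red bin, and, holding it down so that its two black stop prongs stay clear below the bin, push the bin along the lane with the fingers until it is wholly past the prongs and rests at the end stop. Then let the treadle spring up again behind the bin. Only press and push: do not lift or tip the bin, and leave the label roll, carton and blue tray where they are.

Things in the scene. Friction and masses are not known exactly. Their poses are not given: they have to be found in the camera images.
- lane: Fixed open-topped metal channel, 425 x 145 mm. Origin on the bench, on its centre line; +x is the way the bin is pushed (roughly to the robot's right, within 32 degrees), y across, z up. Lane x runs -220 (open end) to 205. White runners (|y| 48 to 62, tops 36 above the bench) carry the bin; grey side guides (inner faces |y| 62.5) rise to 48.
- end_stop (a point): Centre of the end stop's black rubber bumper face, at lane x = 190, at runner height (36 mm above the bench). The end stop is a grey plate across the lane, 70 high. With the bin against it the bin's origin is at lane x = 120.
- bin: Loose red hopper bin with a few parts fixed in it, 140 long (its x), 120 wide, 0.3 to 0.5 kg. Origin at the centre of its underside, 36 mm above the bench on the runners; its x points as the lane's x. Lip at x = -70 is 30 high; sides slope at 45 degrees to 66 high between x = -36 and 0; leading wall (x = +70) 66 high, at first 8 to 40 mm short of the prongs.
- bin_lip (a point): Middle of the outer face of the bin's low flat lip (30 high, 120 wide), the end to push; this point is 15 mm above the bin's underside, at bin x = -70.
- treadle (a joint): Travel of the yellow spring treadle straight down, m: 0 = up, 0.016 = fully down. About 2.5 N starts it, 7 N holds it fully down; it springs up when let go. The prongs clear the bin's underside once it is more than 0.010 down: keep it lower than that for as long as any of the bin is over the prongs.
- treadle_pad (a point): Point on the treadle's top face, on the centre line at lane x = -185, among the black ribs. Treadle: flat yellow plate 92 wide between the runners, lane x -215 to 55, running on under the bin; top 33 mm above the bench when up, 17 when fully down. It moves as one piece: fingers can press anywhere on it and slide along it. Some 60 to 90 mm of it lies bare before the bin's lip.
- prongs (a point): Midpoint between the tops of the two black stop prongs, which stand on the treadle at lane x = 30 to 38, |y| 38 to 46, 13 mm higher than its plate (10 above the bin's underside when up). They move with the treadle. Fingers fit through the 76 mm gap between them.
- label_roll: Bystander: white label roll 72 across, 40 high, standing flat on the bench. Origin at the centre of its underside.
- carton: Bystander: cardboard box 60 x 50 x 45 high. Origin at the centre of its underside.
- blue_tray: Bystander: small blue open tray 75 x 60 x 35 high. Origin at the centre of its underside.
There are look-alikes about, which are no part of the job. What is meant by the bin is not purple or turquoise, and is the smaller of those in its own colour.

How it is judged:
On the way, in this order (a step that is already met when the one before it is completed fails the run):
1. the treadle is pressed down while the bin is still short of the prongs (value of joint treadle above 0.011 m and x of bin in the frame of lane below -0.036 m), for 0.1 s.
2. the bin is wholly past the prongs with the treadle still held down (x of bin in the frame of lane above 0.108 m and value of joint treadle above 0.01 m), for 0.02 s.
At the end, for the whole second after the job is handed in: The bin stands flat on the runners within 10 mm of the end stop, at rest and wholly past the prongs, and the treadle is fully up behind it (within 2 mm) (x of bin in the frame of lane above 0.11 m and value of joint treadle below 0.002 m and height (world z) of bin between 0.032 and 0.04 m and angle between bin's own z axis and vertical below 0.05 rad and linear speed of bin below 0.01 m/s); the robot touches nothing.
It fails at once if the treadle was not held down (less than 10 mm) while the bin was over the prongs (x of bin in the frame of lane between -0.035 and 0.104 m and value of joint treadle below 0.01 m).
It fails at once if the bin was lifted by more than 10 mm (height (world z) of bin above 0.046 m).
It fails at once if the bin was tipped by more than 10 degrees (angle between bin's own z axis and vertical above 0.175 rad).
It fails at once if the label roll, carton or blue tray was moved by more than 15 mm (distance of any of label_roll, carton, blue_tray from where it was at the start of the episode above 0.015 m).
It also fails if it takes over 48 s, if anything falls off the work surface, if the arm or the gripper's body presses on something with over 40 N, if the wrist force passes 120 N, or if a joint passes its speed limit or range.

ROBOT

A 6-joint arm with a two-finger parallel gripper is mounted at the origin on the work surface. World frame = base frame: x ahead of the robot, y to its left, z up, the work surface at z = 0. Lengths are in m, angles in rad, forces in N, time in s.
With the tool pointing down it reaches from about 0.275 to 0.85 m from the base axis. Payload 5.2 kg.
Tool frame: the origin (TCP) lies at the very end of the fingers, on their centre line; the grasp point (between the pads) lies behind it (r.tcp_to_grasp is the z of the grasp point in the tool frame, in m); z points along the fingers, y is the direction in which the jaws open and shut (so a half turn about z gives the same grasp; the last joint's range is limited). The gripper opens to 85 mm and grips with 20 to 120 N. Pads are 22 mm wide; open, the fingers measure 114 mm over their backs; the gripper's body (76 mm by 85 mm) begins 54 mm behind the grasp point. The pads swing forward as they close: fully open they stand 13 mm farther back than shut.
Start: joints at [-1.43, 0.259, 1.535, -0, 1.348, -0.203], TCP at [0.185, -0.518, 0.231] pointing down, gripper open.
Joint ranges: [-3.14, 3.14], [-0.91, 2.08], [0.19, 2.58], [-1.22, 4.36], [0.22, 2.71], [-3.12, 3.12]. Speed limits (rad/s): [2.57, 2.57, 3.14, 3.14, 3.14, 3.14].

INTERFACE

Orientations are given as a 3x3 rotation matrix whose columns are the frame's x, y, z axes.
In Python, from plant import r, eyes, recognise gives the robot as it stands.
- The arm moves only by the tool arm_command, never from a script. Its argument "moves" is one flat list of numbers, 7 for each row, row after row: the shift along the tool's x, y, z in units of 0.1 m (1.0 is 0.1 m), then the turn, a rotation vector about the tool's x, y, z in units of 45 degrees (1.0 is 45 degrees), then the gripper command: -1 is shut, 1 is fully open, values between are in proportion. A call has 1 to 10 rows; each row shifts and turns the pose as measured when the row begins, along the tool's axes as they then stand; what a row does not reach is not made up. A row lasts 1/12 s, in which the tool goes at most 41.7 mm and 7.16 degrees, less where a joint would pass 70% of its speed; a pose out of reach is approached as far as the arm can. A call with a number of a shift or a turn outside -1 to 1 is refused whole. A call with a gripper value outside its range is refused whole. The fingers move at their own pace and stop on an object; "newtons" is the grip in N (left out, the last holds). Time passes only in rows, so rows that do not move let the fingers close. It gives the time, the measured TCP pose, the force and the opening at its end, in the units of the state.
- r.get_state(): the state, without advancing time (a new reading comes with each control period).
- eyes.read_camera(name): name is "scene" or "top" or "wrist"; returns a dict with "frame" (400x640x3 uint8, blue, green, red), "fx", "fy", "cx", "cy" (pixels), "rvec" (rotation vector, rad) and "tvec" (3), from world to camera coordinates, as OpenCV has them. Camera axes: x right, y down, z forward; pixel columns grow to the right and rows downward; lengths in m; the calibration is good to about 2 mm. A picture is of the moment at which its call begins. There is no depth.
- r.close_job(): hands the job in, once; it reports no verdict.
Trained networks look in a picture, given as the dict that the camera call returned (one of the last four; its "shot" number tells which), for a name from the list of things; names that differ only in an ending like _2 or _b are one class to them, and where a whole thing is asked for, a point or a joint stands for the part that bears it (a point fixed in the world has none). Each returns a list of dicts, best first, with "score" (0 to 1); they miss things now and then, are a little off and sometimes report something else, mostly with a low value. They report only what shows in the picture. A call takes as long as a camera call. They do not tell look-alikes from the thing itself.
- recognise(picture, label): "centre" ([x, y, z] in m, in the coordinates of the camera as it stood for that picture, good to about 4 mm: the middle of the surface that is visible of it).
The state is a dict: "time_s": time; "qpos": joint angles; "joint_vel": joint speeds; "joint_torque": joint torques, N m; "eef_pos": TCP position; "ee_rot": TCP orientation; "force": force on the tool from outside, world axes, zero at the start; "ft_torque": the same for the moment, N m; "grip_width": finger opening in m.
Only numpy, scipy, OpenCV 4.12 (cv2) and the standard library are available. Lean on these libraries where they do the work, as an engineer would, in place of code of your own. Each camera call takes 0.05 s, during which the arm holds its last target.

## Working session

There is one attempt and no reset: what is moved stays moved. The work goes in short steps, Python scripts to look and compute and a tool call to move; the robot and the scene stay as the last step left them, time stands still between calls to the robot, and variables do not carry over. Pictures are saved under pics/ and viewed, and the job is handed in when it is done.

Besides the shell and the picture viewer there is one more tool, called after "Emit:" in YAML: its name, and indented under it one key for each argument. arm_command: Moves the arm, as the interface text tells. Its arguments: {"type":"object","properties":{"moves":{"type":"array"},"newtons":{"type":"number"}},"required":["moves"]}

```bash
mkdir -p pics; ls; python3 - <<'E'
from plant import r, eyes, recognise
import cv2
for n in ("scene","top"):
    p=eyes.read_camera(n); cv2.imwrite(f"pics/{n}0.png",p["frame"])
    print(n,p["fx"],p["cx"],p["cy"],p["rvec"],p["tvec"],p["shot"])
print(r.get_state(), r.tcp_to_grasp)
E
```

```text
pics
scene 451.3237908976555 317.9115253411341 200.0027680293709 [ 0.91171961  2.28941527 -1.23820991] [ 0.3308739  -0.15805341  1.71106255] 1
top 475.73588418046654 322.4867792265483 199.91259736765633 [ 2.18636724 -2.18964638  0.08227182] [0.06578607 0.54428425 1.36986726] 2
{'time_s': 0.1, 'qpos': array([-1.42979431e+00,  2.59258462e-01,  1.53595750e+00,  8.31330165e-06,
        1.34797697e+00, -2.02771137e-01]), 'joint_vel': array([-4.65864640e-04, -1.63300213e-03, -3.18359149e-03, -7.83866924e-05,
       -8.93830932e-04,  4.11550691e-04]), 'joint_torque': array([ 2.20116111e-03, -4.46972680e+01, -2.91244859e+01, -3.75722275e-04,
        6.24354259e-03,  1.15561005e-05]), 'eef_pos': array([ 0.18534731, -0.51734343,  0.23057056]), 'ee_rot': array([[ 9.41490317e-01,  3.37039963e-01, -2.16869018e-04],
       [ 3.37039871e-01, -9.41489040e-01,  1.58554179e-03],
       [ 3.30211141e-04, -1.56586574e-03, -9.99998720e-01]]), 'force': array([-0.48500923,  0.31889009,  0.15560715]), 'ft_torque': array([-0.00784228, -0.0505373 ,  0.04575442]), 'grip_width': 0.08569446269442811} -0.0187
```

View pics/scene0.png

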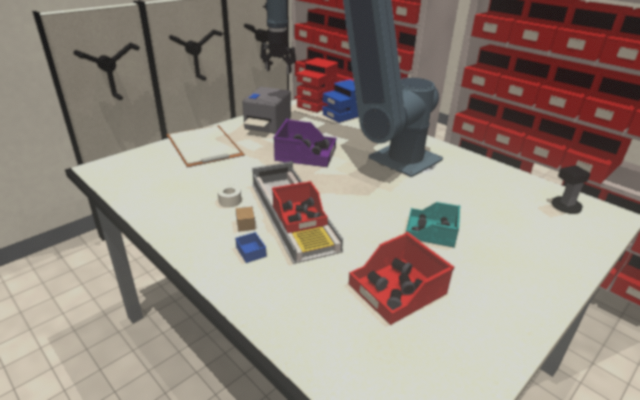

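View pics/top0.png

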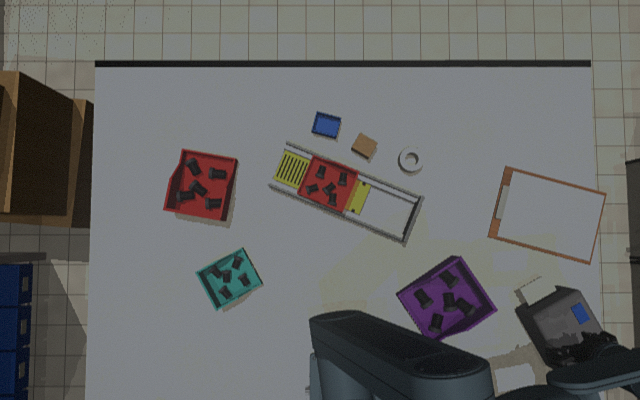

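The top view shows the lane from its open end at about (280,165) to the end stop at about (413,222). The small red bin is at (328,182) and the bare treadle at (291,170). The blue tray (326,125), carton (365,146) and roll (410,160) are on the far side of the lane.

```bash
cat > h.py <<'E'
import numpy as np, cv2
from plant import r, eyes, recognise
def K(p): return np.array([[p["fx"],0,p["cx"]],[0,p["fy"],p["cy"]],[0,0,1.]])
def Rt(p): return cv2.Rodrigues(np.array(p["rvec"],float))[0], np.array(p["tvec"],float)
def c2w(p,c):
    R,t=Rt(p); return R.T@(np.array(c)-t)
def pix2w(p,u,v,z):
    R,t=Rt(p); d=R.T@np.linalg.inv(K(p))@np.array([u,v,1.]); o=-R.T@t
    return o+d*(z-o[2])/d[2]
def w2pix(p,X):
    return cv2.projectPoints(np.array(X,float).reshape(-1,3),np.array(p["rvec"],float),np.array(p["tvec"],float),K(p),None)[0].reshape(-1,2)
E
python3 - <<'E'
from h import *
for n in ("top","scene"):
    p=eyes.read_camera(n)
    for l in ("lane","bin","bin_lip","treadle","treadle_pad","prongs","end_stop","label_roll","carton","blue_tray"):
        try: print(n,l,[(round(d["score"],2),c2w(p,d["centre"]).round(3).tolist()) for d in recognise(p,l)][:4])
        except Exception as e: print(l,e)
    if n=="top":
        c=p["frame"][125:260,255:440]; cv2.imwrite("pics/topc.png",cv2.resize(c,None,fx=4.3,fy=4.3,interpolation=cv2.INTER_CUBIC))
    else:
        c=p["frame"][150:270,235:355]; cv2.imwrite("pics/scc.png",cv2.resize(c,None,fx=5,fy=5,interpolation=cv2.INTER_CUBIC))
E
```

```text
top lane [(0.65, [0.547, -0.063, 0.035]), (0.16, [0.614, 0.131, 0.032])]
top bin [(0.9, [0.255, -0.291, 0.021]), (0.76, [0.586, 0.417, 0.016]), (0.7, [0.594, 0.049, 0.043]), (0.58, [0.318, 0.34, 0.01])]
top bin_lip [(0.96, [0.585, 0.419, 0.019]), (0.91, [0.594, 0.054, 0.042]), (0.79, [0.322, 0.336, 0.004]), (0.62, [0.259, -0.29, 0.024])]
top treadle [(0.93, [0.609, 0.135, 0.033])]
top treadle_pad [(0.67, [0.611, 0.13, 0.033])]
top prongs [(0.83, [0.608, 0.135, 0.03])]
top end_stop [(0.59, [0.549, -0.062, 0.033])]
top label_roll [(0.68, [0.663, -0.193, 0.036])]
top carton [(0.61, [0.702, -0.055, 0.043]), (0.21, [0.611, 0.137, 0.031])]
top blue_tray [(0.77, [0.767, 0.055, 0.005]), (0.7, [0.546, -0.065, 0.035])]
scene lane [(0.94, [0.608, 0.109, 0.034])]
scene bin [(0.88, [0.58, 0.412, 0.033]), (0.79, [0.331, 0.338, 0.027]), (0.58, [0.583, 0.042, 0.061]), (0.55, [0.274, -0.27, 0.04])]
scene bin_lip [(0.81, [0.584, 0.412, 0.033]), (0.66, [0.585, 0.04, 0.059]), (0.6, [0.329, 0.34, 0.031]), (0.56, [0.277, -0.277, 0.037])]
scene treadle [(0.59, [0.639, 0.155, 0.032]), (0.41, [0.583, 0.043, 0.061])]
scene treadle_pad [(0.59, [0.634, 0.155, 0.031])]
scene prongs [(0.57, [0.635, 0.155, 0.032]), (0.51, [0.609, 0.103, 0.034])]
scene end_stop [(0.82, [0.607, 0.108, 0.03])]
scene label_roll [(0.85, [0.673, -0.18, 0.032])]
scene carton [(0.71, [0.711, -0.037, 0.043])]
scene blue_tray [(0.71, [0.765, 0.049, 0.015])]
```

View pics/topc.png

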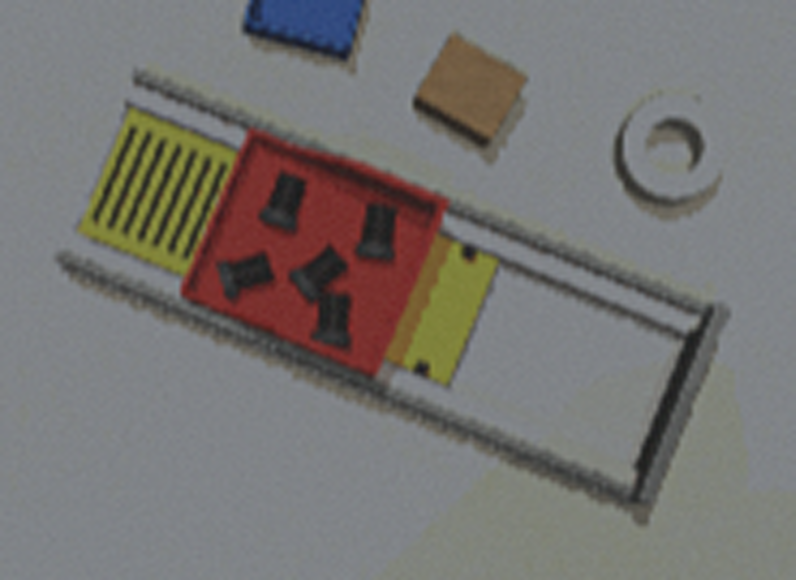

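View pics/scc.png

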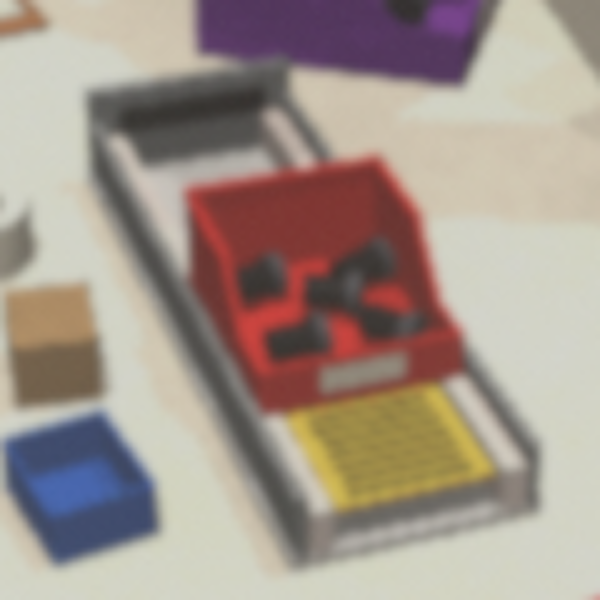

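```bash
cat > fit.py <<'E'
from h import *
from scipy.optimize import least_squares
p=eyes.read_camera("top"); s=eyes.read_camera("scene")
def T(u,v): return ((u+.5)/4.3-.5+255,(v+.5)/4.3-.5+125)
def S(u,v): return ((u+.5)/5-.5+235,(v+.5)/5-.5+150)
# (cam,px,(x,y,z),onbin)
F=[(p,T(135,75),(-220,67.5,48),0),(p,T(62,262),(-220,-67.5,48),0),
(p,T(128,107),(-215,46,33),0),(p,T(80,232),(-215,-46,33),0),(p,T(498,262),(55,46,33),0),(p,T(447,383),(55,-46,33),0),
(p,T(470,252),(34,42,46),0),(p,T(422,368),(34,-42,46),0),
(p,T(250,132),(-70,60,66),1),(p,T(185,297),(-70,-60,66),1),(p,T(445,203),(70,60,102),1),(p,T(378,376),(70,-60,102),1),
(s,S(335,508),(-215,46,33),0),(s,S(495,470),(-215,-46,33),0),
(s,S(250,385),(-70,60,66),1),(s,S(462,332),(-70,-60,66),1),(s,S(190,190),(70,60,102),1),(s,S(380,155),(70,-60,102),1)]
def pts(q):
    out=[]
    for c,px,X,b in F:
        x,y,z=np.array(X)/1000.
        if b:x+=q[3]
        cs,sn=np.cos(q[2]),np.sin(q[2])
        out.append(w2pix(c,[q[0]+cs*x-sn*y,q[1]+sn*x+cs*y,z])[0]-np.array(px))
    return np.array(out)
o=least_squares(lambda q:pts(q).ravel(),[.55,-.02,-2.0,-.07],loss="soft_l1")
print(o.x,np.degrees(o.x[2])); print(pts(o.x).round(1))
q=o.x;cs,sn=np.cos(q[2]),np.sin(q[2])
for n,x in (("pad",-.185),("lip",q[3]-.07),("prong",.034),("stop",.19)): print(n,q[0]+cs*x,q[1]+sn*x)
E
python3 fit.py
```

```text
[ 0.56428733 -0.00671767 -1.96816438 -0.06262252] -112.76751232111181
[[-0.  -0.7]
 [-1.5 -1.2]
 [ 0.7  0.2]
 [-0.6  0.2]
 [ 0.4 -0.2]
 [ 0.2  1. ]
 [ 0.1  0.2]
 [ 0.2  0.2]
 [ 0.1 -1. ]
 [-1.2 -0.5]
 [ 1.4 -0.3]
 [ 0.3 -0.4]
 [ 0.4 -0.4]
 [ 0.7 -0.1]
 [ 2.3 -2.4]
 [ 0.9 -0.2]
 [-0.9 -0. ]
 [-0.2  0.2]]
pad 0.635880995347337 0.16386763692387743
lip 0.6156112885986543 0.11557127075117925
prong 0.5511295694884718 -0.03806848122958532
stop 0.49075869079448564 -0.181913387311504
```

Emit:
arm_command:
  moves: [0,0,0,0,0,-0.151,-1,0,0,0,0,0,-0.151,-1,0,0,0,0,0,-0.151,-1,0,0,0,0,0,-0.151,-1,0,0,0,0,0,-0.151,-1,0,0,0,0,0,-0.151,-1,0,0,0,0,0,-0.151,-1]
  newtons: 60

```text
time_s: 1.88
eef_pos: [0.1854, -0.5178, 0.2313]
ee_rot: [[0.354, 0.935, -0.0], [0.935, -0.354, 0.0], [0.0, -0.0, -1.0]]
force: [-0.8, -0.4, -0.4]
grip_width: 0.0008
```

Emit:
arm_command:
  moves: [0.4,0.075,0,0,0,0,-1,0.4,0.075,0,0,0,0,-1,0.4,0.075,0,0,0,0,-1,0.4,0.075,0,0,0,0,-1,0.4,0.075,0,0,0,0,-1,0.4,0.075,0,0,0,0,-1,0.4,0.075,0,0,0,0,-1,0.4,0.075,0,0,0,0,-1,0.4,0.075,0,0,0,0,-1,0.4,0.075,0,0,0,0,-1]

```text
time_s: 2.72
eef_pos: [0.3964, -0.1669, 0.2298]
ee_rot: [[0.359, 0.933, 0.002], [0.933, -0.359, -0.006], [-0.005, 0.004, -1.0]]
force: [0.5, -0.8, -0.6]
grip_width: -0.0
```

Emit:
arm_command:
  moves: [0.39,0.1,0,0,0,0.04,-1,0.39,0.1,0,0,0,0,-1,0.39,0.1,0,0,0,0,-1,0.39,0.1,0,0,0,0,-1,0.39,0.1,0,0,0,0,-1,0.39,0.1,0,0,0,0,-1,0.39,0.1,0,0,0,0,-1,0.39,0.1,0,0,0,0,-1,0.39,0.1,0,0,0,0,-1,0.2,0.05,0,0,0,0,-1]

```text
time_s: 3.55
eef_pos: [0.6324, 0.1563, 0.2303]
ee_rot: [[0.386, 0.923, 0.009], [0.923, -0.386, -0.008], [-0.004, 0.011, -1.0]]
force: [-0.2, -0.8, 0.4]
grip_width: -0.0
```

```bash
cat > st.py <<'E'
from h import *
L=np.array([0.5643,-0.0067]);th=-1.96816
def lane(P):
    d=np.array(P[:2])-L;c,s=np.cos(th),np.sin(th);return np.array([c*d[0]+s*d[1],-s*d[0]+c*d[1]])
if __name__=="__main__":
    s=r.get_state();R=s["ee_rot"];P=s["eef_pos"]
    print(s["time_s"],"lane mm",(lane(P)*1000).round(1),"z",P[2].round(4),"yaw err deg",np.degrees(np.arctan2(R[1,0],R[0,0])-(th+np.pi)).round(2),"tilt",R[:,2].round(3),"F",s["force"].round(1),s["qpos"].round(2))
E
python3 st.py
```

```text
3.55 lane mm [-176.7   -0.3] z 0.2303 yaw err deg 0.07 tilt [ 0.009 -0.008 -1.   ] F [-0.2 -0.8  0.4] [ 0.08  0.44  1.28 -0.01  1.42  0.47]
```

Emit:
arm_command:
  moves: [0.02,0,0.35,0,0,0,-1,0.02,0,0.35,0,0,0,-1,0,0,0.35,0,0,0,-1,0,0,0.35,0,0,0,-1,0,0,0.3,0,0,0,-1,0,0,0,0,0,0,-1,0,0,0,0,0,0,-1]

```text
time_s: 4.13
eef_pos: [0.6425, 0.1682, 0.0556]
ee_rot: [[0.377, 0.926, 0.018], [0.926, -0.377, -0.005], [0.002, 0.019, -1.0]]
force: [1.0, -0.6, 1.6]
grip_width: 0.0001
```

```bash
python3 st.py; python3 - <<'E'
from h import *
p=eyes.read_camera("scene");c=p["frame"][130:270,225:365];a=cv2.resize(c,(560,560),interpolation=cv2.INTER_CUBIC)
cv2.imwrite("pics/s1.png",a)
p=eyes.read_camera("wrist");cv2.imwrite("pics/w1.png",p["frame"])
E
```

```text
4.1333 lane mm [-191.6    4.4] z 0.0556 yaw err deg 0.63 tilt [ 0.018 -0.005 -1.   ] F [ 1.  -0.6  1.6] [ 0.09  0.6   1.46 -0.01  1.06  0.48]
```

View pics/s1.png

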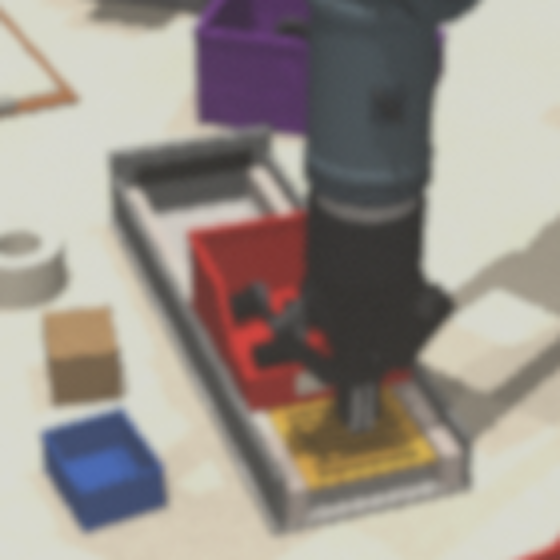

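View pics/w1.png

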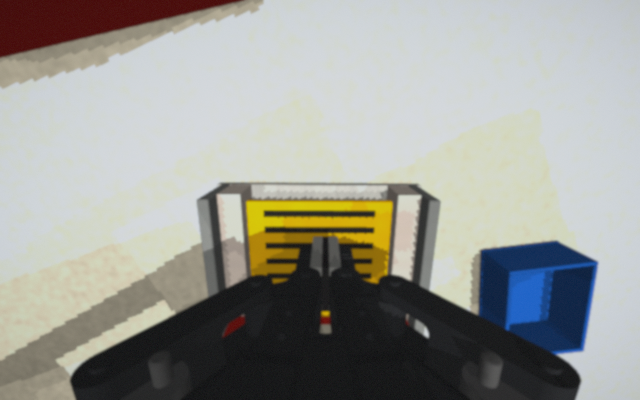

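Emit:
arm_command:
  moves: [-0.13,-0.044,0,0.024,0,0.014,-1,0,0,0,0,0,0,-1,0,0,0.1,0,0,0,-1,0,0,0.08,0,0,0,-1,0,0,0,0,0,0,-1]

```text
time_s: 4.65
eef_pos: [0.6393, 0.1563, 0.0474]
ee_rot: [[0.389, 0.921, 0.017], [0.921, -0.389, 0.004], [0.011, 0.014, -1.0]]
force: [-0.9, 0.5, -0.9]
grip_width: 0.0002
```

```bash
python3 st.py
```

```text
4.65 lane mm [-179.3    6.1] z 0.0474 yaw err deg -0.13 tilt [ 0.017  0.004 -1.   ] F [-0.9  0.5 -0.9] [0.07 0.6  1.49 0.   1.04 0.47]
```

Emit:
arm_command:
  moves: [0.0,-0.08,0.05,0.03,0,0,-1,0,-0.03,0.1,0,0,0,-1,0,0,0.1,0,0,0,-1,0,0,0.1,0,0,0,-1]

```text
time_s: 4.98
eef_pos: [0.6311, 0.161, 0.015]
ee_rot: [[0.389, 0.921, 0.001], [0.921, -0.389, 0.014], [0.013, -0.005, -1.0]]
force: [-23.8, -8.2, 103.5]
grip_width: -0.0001
```

```bash
python3 st.py
```

```text
4.9833 lane mm [-180.5   -3.4] z 0.015 yaw err deg -0.11 tilt [ 0.001  0.014 -1.   ] F [-23.8  -8.2 103.5] [0.07 0.63 1.52 0.02 0.99 0.46]
```

Emit:
arm_command:
  moves: [0.0,0,-0.01,0,0,0,-1]

```text
time_s: 5.07
eef_pos: [0.631, 0.1611, 0.0178]
ee_rot: [[0.388, 0.922, 0.001], [0.921, -0.388, 0.014], [0.013, -0.004, -1.0]]
force: [-3.6, -0.1, 6.2]
grip_width: -0.0
```

```bash
python3 st.py
```

```text
5.0667 lane mm [-180.6   -3.4] z 0.0178 yaw err deg -0.08 tilt [ 0.001  0.014 -1.   ] F [-3.6 -0.1  6.2] [0.07 0.63 1.51 0.02 1.   0.46]
```

Emit:
arm_command:
  moves: [-0.05,0.01,0.005,0,0,0,-1]

```text
time_s: 5.15
eef_pos: [0.6307, 0.1577, 0.0183]
ee_rot: [[0.388, 0.922, 0.004], [0.922, -0.388, 0.015], [0.015, -0.003, -1.0]]
force: [0.4, 3.8, 5.2]
grip_width: -0.0007
```

```bash
python3 st.py
```

```text
5.15 lane mm [-177.3   -2.4] z 0.0183 yaw err deg -0.05 tilt [ 0.004  0.015 -1.   ] F [0.4 3.8 5.2] [0.07 0.63 1.52 0.02 0.99 0.45]
```

Emit:
arm_command:
  moves: [-0.05,0.01,0.005,0,0,0,-1]

```text
time_s: 5.23
eef_pos: [0.6305, 0.1541, 0.0183]
ee_rot: [[0.387, 0.922, 0.006], [0.922, -0.387, 0.017], [0.018, -0.001, -1.0]]
force: [0.1, 4.6, 5.8]
grip_width: 0.0002
```

```bash
python3 st.py
```

```text
5.2333 lane mm [-173.9   -1.2] z 0.0183 yaw err deg -0.03 tilt [ 0.006  0.017 -1.   ] F [0.1 4.6 5.8] [0.06 0.62 1.53 0.02 0.99 0.45]
```

Emit:
arm_command:
  moves: [-0.06,0.004,0.005,0,-0.01,0,-1,-0.06,0.004,0.005,0,-0.01,0,-1,-0.06,0.004,0.005,0,-0.01,0,-1]

```text
time_s: 5.48
eef_pos: [0.6277, 0.1411, 0.0176]
ee_rot: [[0.387, 0.922, 0.005], [0.922, -0.387, 0.001], [0.003, 0.005, -1.0]]
force: [0.6, 3.9, 5.9]
grip_width: -0.0002
```

```bash
python3 st.py
```

```text
5.4833 lane mm [-160.8    1.2] z 0.0176 yaw err deg -0.02 tilt [ 0.005  0.001 -1.   ] F [0.6 3.9 5.9] [0.05 0.62 1.54 0.   0.98 0.44]
```

Emit:
arm_command:
  moves: [-0.06,-0.006,0.004,0,-0.001,0,-1,-0.06,-0.006,0.004,0,-0.001,0,-1,-0.06,-0.006,0.004,0,-0.001,0,-1,-0.06,-0.006,0.004,0,-0.001,0,-1]

```text
time_s: 5.82
eef_pos: [0.6218, 0.1256, 0.0172]
ee_rot: [[0.387, 0.922, 0.018], [0.922, -0.387, 0.006], [0.013, 0.015, -1.0]]
force: [2.5, 6.8, 6.5]
grip_width: -0.0001
```

```bash
python3 st.py
```

```text
5.8167 lane mm [-144.3    1.8] z 0.0172 yaw err deg 0.02 tilt [ 0.018  0.006 -1.   ] F [2.5 6.8 6.5] [0.02 0.6  1.58 0.01 0.95 0.41]
```

Emit:
arm_command:
  moves: [-0.06,-0.008,0.004,0.008,-0.008,0,-1,-0.06,-0.008,0.004,0.008,-0.008,0,-1,-0.06,-0.008,0.004,0.006,-0.006,0,-1]

```text
time_s: 6.07
eef_pos: [0.6174, 0.1152, 0.0172]
ee_rot: [[0.387, 0.922, 0.008], [0.922, -0.387, 0.004], [0.007, 0.006, -1.0]]
force: [2.4, 5.9, 5.3]
grip_width: 0.0003
```

```bash
python3 st.py; python3 - <<'E'
from h import *
p=eyes.read_camera("scene");c=p["frame"][130:270,225:365];cv2.imwrite("pics/s2.png",cv2.resize(c,(560,560),interpolation=cv2.INTER_CUBIC))
p=eyes.read_camera("top");c=p["frame"][125:260,255:440];cv2.imwrite("pics/t2.png",cv2.resize(c,None,fx=4.3,fy=4.3,interpolation=cv2.INTER_CUBIC))
E
```

```text
6.0667 lane mm [-132.9    1.8] z 0.0172 yaw err deg -0.01 tilt [ 0.008  0.004 -1.   ] F [2.4 5.9 5.3] [0.   0.6  1.58 0.01 0.96 0.4 ]
```

View pics/s2.png

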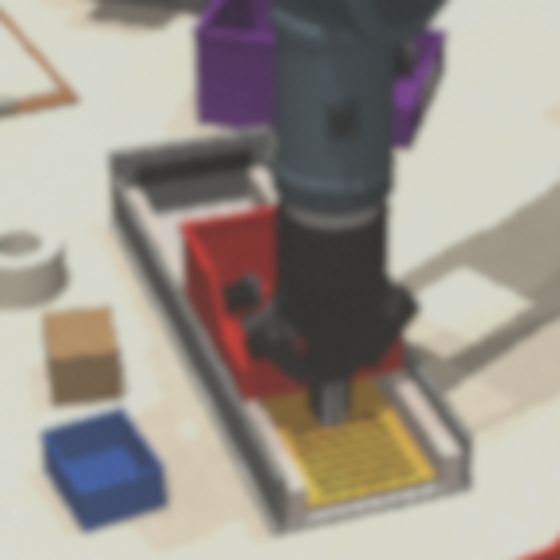

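View pics/t2.png

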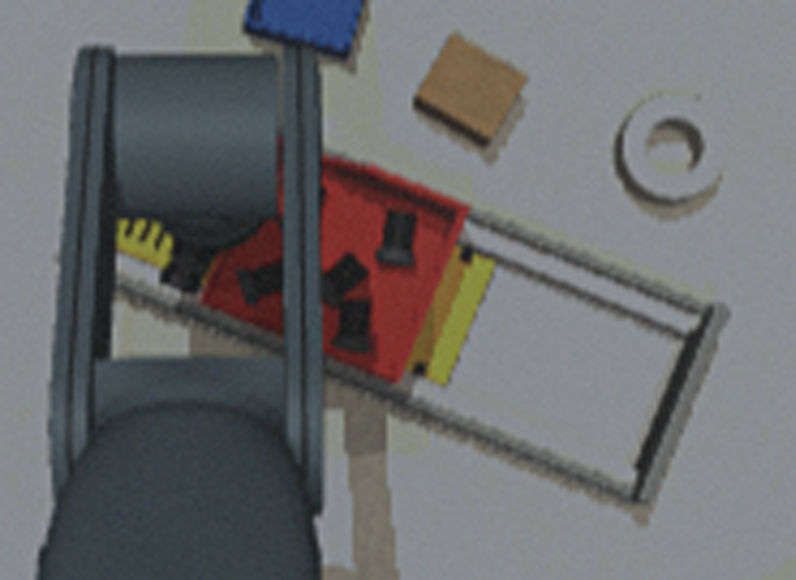

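The bin is moving with the fingers, by about 15 mm so far. Its leading edge is still about 8 mm short of the prongs, and the treadle is down (tip at z 17 mm). I'll keep pushing.

Emit:
arm_command:
  moves: [-0.06,-0.01,0.004,0.006,-0.006,0,-1,-0.06,-0.01,0.004,0.006,-0.006,0,-1,-0.06,-0.01,0.004,0.006,-0.006,0,-1,-0.06,-0.01,0.004,0.004,-0.004,0,-1]

```text
time_s: 6.5
eef_pos: [0.6115, 0.1015, 0.0172]
ee_rot: [[0.387, 0.922, 0.002], [0.922, -0.387, 0.004], [0.004, 0.0, -1.0]]
force: [2.2, 6.4, 6.5]
grip_width: 0.0002
```

```bash
python3 st.py
```

```text
6.5 lane mm [-118.     1.7] z 0.0172 yaw err deg 0.01 tilt [ 0.002  0.004 -1.   ] F [2.2 6.4 6.5] [-0.02  0.59  1.6   0.    0.95  0.38]
```

Emit:
arm_command:
  moves: [-0.07,-0.01,0.004,0.003,-0.004,0,-1,-0.07,-0.01,0.004,0.003,-0.004,0,-1,-0.07,-0.01,0.004,0.003,-0.004,0,-1,-0.07,-0.01,0.004,0.003,-0.004,0,-1,-0.07,-0.01,0.004,0.003,-0.004,0,-1,-0.07,-0.01,0.004,0.003,-0.004,0,-1]

```text
time_s: 7.0
eef_pos: [0.6006, 0.0756, 0.0173]
ee_rot: [[0.386, 0.922, 0.007], [0.922, -0.387, 0.006], [0.008, 0.004, -1.0]]
force: [2.7, 6.9, 6.3]
grip_width: 0.0004
```

```bash
python3 st.py
```

```text
7.0 lane mm [-89.9   1.6] z 0.0173 yaw err deg 0.03 tilt [ 0.007  0.006 -1.   ] F [2.7 6.9 6.3] [-0.06  0.56  1.64  0.01  0.93  0.33]
```

Emit:
arm_command:
  moves: [-0.07,-0.01,0.004,0.005,-0.006,0,-1,-0.07,-0.01,0.004,0.005,-0.006,0,-1,-0.07,-0.01,0.004,0.005,-0.006,0,-1,-0.07,-0.01,0.004,0.005,-0.006,0,-1,-0.07,-0.01,0.004,0.005,-0.006,0,-1,-0.07,-0.01,0.004,0.005,-0.006,0,-1,-0.07,-0.01,0.004,0.005,-0.006,0,-1,-0.07,-0.01,0.004,0.005,-0.006,0,-1]

```text
time_s: 7.67
eef_pos: [0.5854, 0.0397, 0.0171]
ee_rot: [[0.387, 0.922, -0.004], [0.922, -0.387, 0.0], [-0.001, -0.004, -1.0]]
force: [2.9, 6.8, 6.0]
grip_width: 0.0002
```

```bash
python3 st.py
```

```text
7.6667 lane mm [-50.9   1.5] z 0.0171 yaw err deg 0.01 tilt [-0.004  0.    -1.   ] F [2.9 6.8 6. ] [-0.12  0.54  1.68 -0.    0.92  0.28]
```

Emit:
arm_command:
  moves: [-0.07,-0.01,0.004,0.002,-0.004,0,-1,-0.07,-0.01,0.004,0.002,-0.004,0,-1,-0.07,-0.01,0.004,0.002,-0.004,0,-1,-0.07,-0.01,0.004,0.002,-0.004,0,-1,-0.07,-0.01,0.004,0.002,-0.004,0,-1,-0.07,-0.01,0.004,0.002,-0.004,0,-1,-0.07,-0.01,0.004,0.002,-0.004,0,-1,-0.07,-0.01,0.004,0.002,-0.004,0,-1]

```text
time_s: 8.33
eef_pos: [0.5703, 0.0032, 0.0171]
ee_rot: [[0.388, 0.922, 0.007], [0.922, -0.388, -0.003], [0.0, 0.008, -1.0]]
force: [3.7, 8.0, 7.2]
grip_width: 0.0
```

```bash
python3 st.py; python3 - <<'E'
from h import *
p=eyes.read_camera("scene");c=p["frame"][130:270,225:365];cv2.imwrite("pics/s3.png",cv2.resize(c,(560,560),interpolation=cv2.INTER_CUBIC))
p=eyes.read_camera("top");c=p["frame"][125:260,255:440];cv2.imwrite("pics/t3.png",cv2.resize(c,None,fx=4.3,fy=4.3,interpolation=cv2.INTER_CUBIC))
E
```

```text
8.3333 lane mm [-11.4   1.7] z 0.0171 yaw err deg -0.05 tilt [ 0.007 -0.003 -1.   ] F [3.7 8.  7.2] [-0.19  0.52  1.74 -0.    0.88  0.21]
```

View pics/s3.png

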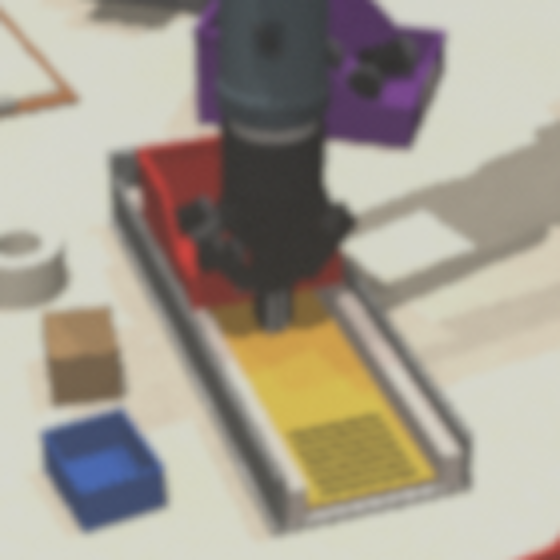

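View pics/t3.png

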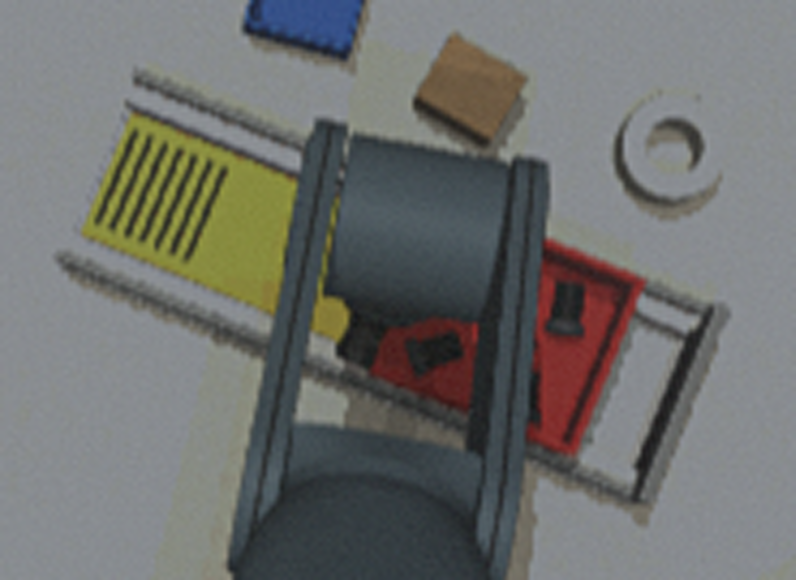

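The bin is near x≈75 mm, upright and inside the guides, with about 45 mm to go. The carton, tray and roll haven't moved.

Emit:
arm_command:
  moves: [-0.07,-0.012,0.004,0.005,-0.003,0,-1,-0.07,-0.012,0.004,0.005,-0.003,0,-1,-0.07,-0.012,0.004,0.005,-0.003,0,-1,-0.07,-0.012,0.004,0.005,-0.003,0,-1,-0.07,-0.012,0.004,0.005,-0.003,0,-1,-0.07,-0.012,0.004,0.005,-0.003,0,-1,-0.06,-0.01,0.004,0.005,-0.003,0,-1]

```text
time_s: 9.02
eef_pos: [0.5562, -0.0285, 0.0171]
ee_rot: [[0.389, 0.921, 0.003], [0.921, -0.389, 0.004], [0.005, 0.001, -1.0]]
force: [3.9, 6.7, 8.1]
grip_width: -0.0
```

```bash
python3 st.py
```

```text
9.0167 lane mm [23.2  1. ] z 0.0171 yaw err deg -0.11 tilt [ 0.003  0.004 -1.   ] F [3.9 6.7 8.1] [-0.25  0.5   1.77  0.01  0.87  0.14]
```

Emit:
arm_command:
  moves: [-0.05,-0.005,0.004,0.002,-0.003,0,-1,-0.05,-0.005,0.004,0.002,-0.003,0,-1]

```text
time_s: 9.18
eef_pos: [0.5545, -0.0343, 0.0171]
ee_rot: [[0.39, 0.921, 0.005], [0.921, -0.39, 0.005], [0.007, 0.002, -1.0]]
force: [3.2, 7.1, 7.9]
grip_width: 0.0001
```

```bash
python3 st.py
```

```text
9.1833 lane mm [29.2  1.6] z 0.0171 yaw err deg -0.17 tilt [ 0.005  0.005 -1.   ] F [3.2 7.1 7.9] [-0.27  0.5   1.77  0.01  0.87  0.13]
```

Emit:
arm_command:
  moves: [-0.05,-0.005,0.004,0.002,-0.003,0,-1]

```text
time_s: 9.27
eef_pos: [0.5537, -0.037, 0.0171]
ee_rot: [[0.39, 0.921, 0.006], [0.921, -0.39, 0.006], [0.007, 0.003, -1.0]]
force: [2.1, 7.8, 8.7]
grip_width: -0.0002
```

```bash
python3 st.py
```

```text
9.2667 lane mm [32.1  1.9] z 0.0171 yaw err deg -0.19 tilt [ 0.006  0.006 -1.   ] F [2.1 7.8 8.7] [-0.27  0.5   1.77  0.01  0.87  0.12]
```

Emit:
arm_command:
  moves: [-0.05,-0.01,0.004,0.003,-0.004,0.004,-1]

```text
time_s: 9.35
eef_pos: [0.5525, -0.0398, 0.017]
ee_rot: [[0.393, 0.919, 0.006], [0.919, -0.393, 0.005], [0.007, 0.003, -1.0]]
force: [3.8, 6.8, 6.8]
grip_width: 0.0006
```

```bash
python3 st.py
```

```text
9.35 lane mm [35.1  1.9] z 0.017 yaw err deg -0.39 tilt [ 0.006  0.005 -1.   ] F [3.8 6.8 6.8] [-0.28  0.5   1.78  0.01  0.87  0.12]
```

Emit:
arm_command:
  moves: [-0.04,-0.01,0.004,0.003,-0.004,0.004,-1]

```text
time_s: 9.43
eef_pos: [0.5519, -0.0411, 0.0171]
ee_rot: [[0.397, 0.918, 0.007], [0.918, -0.397, 0.006], [0.008, 0.004, -1.0]]
force: [6.4, 18.4, 6.7]
grip_width: 0.0003
```

```bash
python3 st.py
```

```text
9.4333 lane mm [36.5  1.9] z 0.0171 yaw err deg -0.63 tilt [ 0.007  0.006 -1.   ] F [ 6.4 18.4  6.7] [-0.28  0.49  1.78  0.01  0.86  0.12]
```

The lateral force jumped to 18 N, so the bin is against the end stop. I'll check that before releasing.

```bash
python3 - <<'E'
from h import *
p=eyes.read_camera("top");c=p["frame"][125:260,255:440];cv2.imwrite("pics/t4.png",cv2.resize(c,None,fx=4.3,fy=4.3,interpolation=cv2.INTER_CUBIC))
E
python3 st.py
```

```text
9.4833 lane mm [36.4  1.9] z 0.017 yaw err deg -0.64 tilt [ 0.007  0.006 -1.   ] F [4.5 9.9 7.5] [-0.28  0.49  1.78  0.01  0.86  0.12]
```

View pics/t4.png

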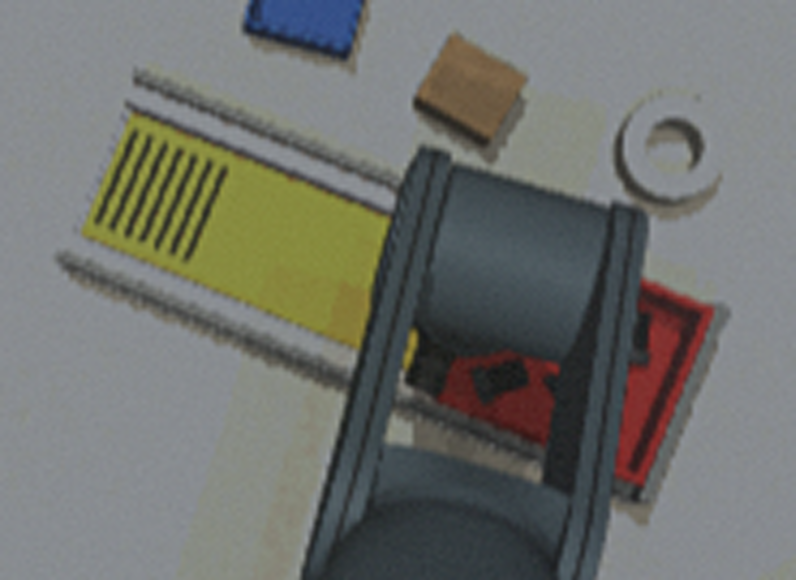

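Emit:
arm_command:
  moves: [0.06,0.0,0.004,0,0,0,-1,0.07,0,0.002,0,0,0,-1,0.07,0,0.002,0,0,0,-1,0.07,0,0.002,0,0,0,-1,0.07,0,0.002,0,0,0,-1,0.03,0,-0.06,0,0,0,-1,0,0,-0.1,0,0,0,-1,0,0,-0.15,0,0,0,-1,0,0,-0.2,0,0,0,-1]

```text
time_s: 10.23
eef_pos: [0.5649, -0.0103, 0.0644]
ee_rot: [[0.392, 0.92, 0.001], [0.92, -0.392, -0.003], [-0.002, 0.002, -1.0]]
force: [-0.1, -0.0, -0.4]
grip_width: 0.0002
```

```bash
python3 st.py
```

```text
10.2333 lane mm [3.  1.9] z 0.0644 yaw err deg -0.33 tilt [ 0.001 -0.003 -1.   ] F [-0.1 -0.  -0.4] [-0.21  0.45  1.71 -0.    0.99  0.19]
```

Emit:
arm_command:
  moves: [0,0,-0.35,0,0,0,-1,0,0,-0.35,0,0,0,-1,0.2,0,-0.35,0,0,0,-1,0.3,0,-0.3,0,0,0,-1,0.4,0,0,0,0,0,-1,0.4,0,0,0,0,0,-1,0.4,0,0,0,0,0,-1,0.4,0,0,0,0,0,-1,0,0,0,0,0,0,-1,0,0,0,0,0,0,-1]

```text
time_s: 11.07
eef_pos: [0.6486, 0.1938, 0.207]
ee_rot: [[0.395, 0.919, 0.001], [0.919, -0.395, 0.005], [0.005, -0.001, -1.0]]
force: [-0.3, 0.1, -0.4]
grip_width: -0.0006
```

```bash
python3 st.py; python3 - <<'E'
from h import *
p=eyes.read_camera("scene");c=p["frame"][130:270,225:365];cv2.imwrite("pics/s5.png",cv2.resize(c,(560,560),interpolation=cv2.INTER_CUBIC))
p=eyes.read_camera("top");c=p["frame"][125:260,255:440];cv2.imwrite("pics/t5.png",cv2.resize(c,None,fx=4.3,fy=4.3,interpolation=cv2.INTER_CUBIC))
E
```

```text
11.0667 lane mm [-2.175e+02  1.000e-01] z 0.207 yaw err deg -0.49 tilt [ 0.001  0.005 -1.   ] F [-0.3  0.1 -0.4] [0.12 0.5  1.23 0.01 1.4  0.53]
```

View pics/s5.png

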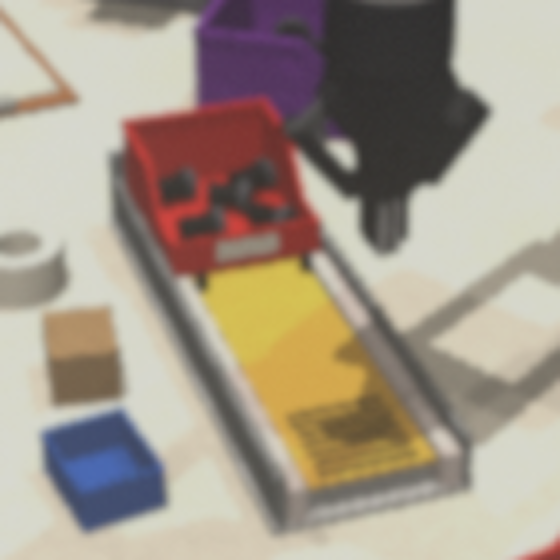

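View pics/t5.png

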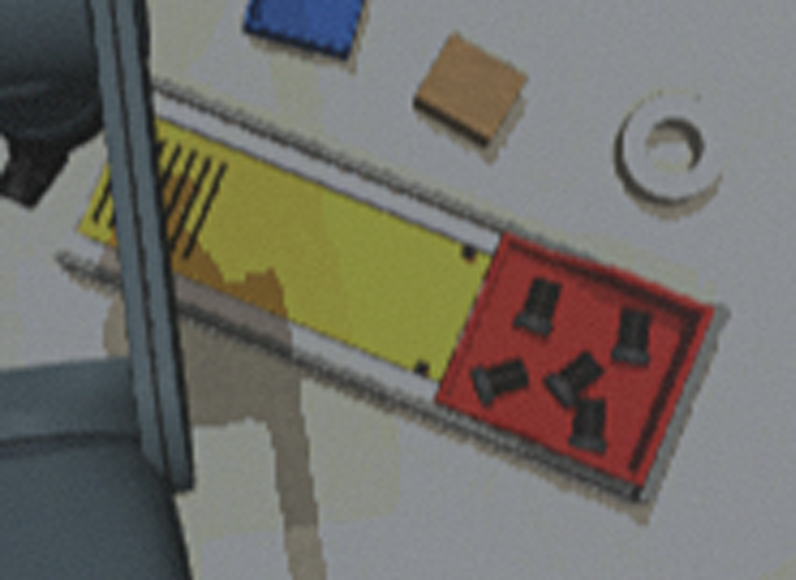

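The bin is flat against the end stop. The treadle is up, with both prongs showing behind the lip at crop pixels (470,252) and (422,368), exactly where they were at the start. The roll, carton and tray haven't moved. One numeric check, then I'll hand in.

```bash
python3 - <<'E'
from st import *
p=eyes.read_camera("top")
T=lambda u,v:((u+.5)/4.3-.5+255,(v+.5)/4.3-.5+125)
for a,b,z,o in (((501,234),(436,403),.066,70),((715,306),(640,488),.102,-70)):
    print("bin x mm",[round(lane(pix2w(p,*T(*q),z))[0]*1000+o,1) for q in (a,b)])
for l in ("label_roll","carton","blue_tray"): print(l,[c2w(p,d["centre"]).round(3).tolist() for d in recognise(p,l)][:1])
print(r.get_state()["time_s"]); print(r.close_job())
E
```

```text
bin x mm [np.float64(116.9), np.float64(119.7)]
bin x mm [np.float64(118.7), np.float64(117.8)]
label_roll [[0.661, -0.191, 0.04]]
carton [[0.702, -0.051, 0.045]]
blue_tray [[0.77, 0.056, 0.003]]
11.3667
the job is handed in; nothing more can be done
None
```

I pushed the red bin to the end stop with the treadle held down, then let the treadle spring up behind it. I handed the job in at 11.4 s; no verdict is reported.

- **Press and push:** I pressed the bare end of the treadle with the closed fingers and slid them along it to push the bin by its lip. During the push the fingertips read 17 mm above the bench, which is the treadle fully down. At the stop the sideways force rose to about 18 N. I then slid back about 20 mm before lifting.
- **Bin:** the last top picture puts it at lane x of about 117 to 120 mm, against 120 for full contact. It looks flat on the runners.
- **Treadle:** it looks fully up, with both prongs in their starting places behind the lip. I had no direct reading of its travel, only the picture.
- **Bystanders:** the label roll, carton and blue tray were found within about 5 mm of where they started, which is within the recogniser's error.
- **Robot:** it was clear of everything, with no force on the tool beyond sensor noise.
- **Near miss:** the first press reached the bottom too hard and read 103 N at the wrist, close to the 120 N limit. I backed off in the next row, and the downward force stayed at about 5 to 9 N after that.

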